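# Sweep the stray root chunks into their tray

## Task

On the spice stall's sorting board, sweep the three loose root chunks sideways along the board with your fingertips, over its open edge and down into the tray that holds the same root chunks, not the one with the round nutmegs. Only push them, do not pick them up, and leave the brass weight on the board, the steel flask and the glass jar standing where they are.

Things in the scene. Friction and masses are not known exactly. Their poses are not given: they have to be found in the camera images.
- board: fixed wooden sorting board, a flat slab 270 (its x) x 220 (its y) mm, top 70 mm above the counter. Along its near and far edges (x = -130 and +130) run rims 10 mm thick and 12 mm higher than the top; its two sides (y = -110 and +110) are open and a tray stands against each. Origin: centre of its underside, on the counter; x away from the robot, y left, z up, turned by its yaw
- root_tray: the target: fixed open wooden tray 270 (its x) x 130 (its y) x 66 mm high, walls 7 mm, a long side against an open side of the board (1 mm gap), its rim 4 mm below the board's top. One layer of fixed oblong root chunks covers its floor, to 30 mm above the counter. Origin: centre of its underside; axes parallel to the board's. Left or right of the board
- nutmeg_tray: the wrong tray: fixed open wooden tray 270 (its x) x 130 (its y) x 66 mm high, walls 7 mm, a long side against an open side of the board (1 mm gap), its rim 4 mm below the board's top. One layer of fixed round nutmegs of 25 mm covers its floor, to 30 mm above the counter. Origin: centre of its underside; axes parallel to the board's. Left or right of the board
- root_a: dried root chunk A, pale, knobbly and oblong, loose on the board: about 37 long (its x) x 23 wide (its y, with a lump on one side) x 18 mm thick, 15 g, lying flat; origin at its centre, 9 mm above its underside. Starts at any yaw, slides without rolling, and tips over an edge once its centre is past it
- root_b: dried root chunk B, pale, knobbly and oblong, loose on the board: about 37 long (its x) x 23 wide (its y, with a lump on one side) x 18 mm thick, 15 g, lying flat; origin at its centre, 9 mm above its underside. Starts at any yaw, slides without rolling, and tips over an edge once its centre is past it
- root_c: dried root chunk C, pale, knobbly and oblong, loose on the board: about 37 long (its x) x 23 wide (its y, with a lump on one side) x 18 mm thick, 15 g, lying flat; origin at its centre, 9 mm above its underside. Starts at any yaw, slides without rolling, and tips over an edge once its centre is past it
- weight: brass scale weight with a small knob, 28 mm diameter x 46 mm high, 0.2 kg, standing loose on the board among the root chunks; origin: centre of its underside. The three chunks and the weight each stand in a lane of their own: four lanes along the board's y, about 55 mm apart in the board's x; which is in which lane varies
- flask: steel flask, 68 mm diameter x 190 mm high, standing loose on the counter left of the trays; origin: centre of its underside
- jar: glass jar with a lid, 70 mm diameter x 90 mm high, standing loose on the counter right of the trays; origin: centre of its underside

How it is judged:
By the outcome, as a careful person would: the job done as asked, in the order asked, and still so for the second after the job is handed in, with the robot touching nothing.
It also fails if it takes over 51 s, if anything falls off the work surface, if the arm or the gripper's body presses on something with over 40 N, if the wrist force passes 120 N, or if a joint passes its speed limit or range.

## Robot

A 6-joint arm with a two-finger parallel gripper is mounted at the origin on the work surface. World frame = base frame: x ahead of the robot, y to its left, z up, the work surface at z = 0. Lengths are in m, angles in degrees, forces in N, time in s.
With the tool pointing down it reaches from about 0.325 to 0.775 m from the base axis. Payload 5.5 kg.
Tool frame: the origin (TCP) lies at the centre of the arm's flange, where the gripper is bolted on; the fingertips stand 182 mm ahead of it and the grasp point (between the pads) lies 163 mm ahead of it; z points along the fingers, y is the line along which they close (so a half turn about z gives the same grasp; the last joint's range is limited). The gripper opens to 88 mm and grips with 3 to 60 N. Pads are 20 mm wide; open, the fingers measure 115 mm over their backs; the gripper's body (75 mm by 178 mm) begins 61 mm behind the grasp point.
Start: joints at [64.36, 5.22, 70.514, -0, 104.267, -3.249], TCP at [0.229, 0.555, 0.405] pointing down, gripper open.
Joint ranges: [-164.24, 164.24], [-49.07, 125.15], [9.68, 141.18], [-86.29, 266.29], [3.28, 154.24], [-151.56, 151.56]. Speed limits (degrees/s): [147.25, 147.25, 172.46, 180, 180, 180].

## Interface

Orientations are given as [roll, pitch, yaw] about the fixed x, y, z axes, in that order (R = Rz(yaw) Ry(pitch) Rx(roll)).
In Python, from station import r gives the robot as it stands. The module is installed in compiled form; this text tells all that it offers. Calls block until the motion is done:
- r.reach(position, orientation): joint-space move of the TCP to a pose.
- r.servo_line(position, rotation=None, speed=0.15): straight line of the TCP; rotation=None keeps the orientation; speed is the mean speed in m/s.
- r.move_joints(angles): joint-space move.
- r.let_go() and r.grab(squeeze=None): open the fingers fully, or close them until they stop; squeeze is the grip in N (None keeps the last).
- r.wait(seconds).
- r.inverse_kinematics(position, orientation): joint angles nearest the present ones, or None.
- r.sense(): the state.
- r.snapshot(name): name is "scene" or "top"; returns a dict with "frame" (384x512x3 uint8, red, green, blue), "fx", "fy", "cx", "cy" (pixels), "R" (3x3) and "t" (3): a world point X has camera coordinates R X + t. Camera axes: x right, y down, z forward; pixel columns grow to the right and rows downward; lengths in m; the calibration is good to about 2 mm. A picture is of the moment at which its call begins. There is no depth.
A pose or a line that the arm cannot do raises r.IKError and nothing moves.
- r.hand_in(): hands the job in; it is judged then, once.
The state is a dict: "clock": time; "joints": joint angles; "joint_vel": joint speeds; "joint_torque": joint torques, N m; "tcp_pos": TCP position; "orientation": TCP orientation; "contact_force": force on the tool from outside, world axes, zero at the start; "torque": the same for the moment, N m; "opening": finger opening in m; "gripper_force": force on a finger pad.
Only numpy, scipy, OpenCV 4.12 (cv2) and the standard library are available. Lean on these libraries where they do the work, as an engineer would, in place of code of your own. Each camera call takes 0.05 s, during which the arm holds its last target. There are 200 camera calls.

## Working session

There is one attempt and no reset: what is moved stays moved. The work goes in short steps, each a Python script; the robot and the scene stay as the last script left them, time stands still between calls to the robot, and variables do not carry over. Pictures are saved under pics/ and viewed, at most 10 in all, crops included, and the job is handed in when it is done.

```bash
mkdir -p pics; python3 - <<'E'
from station import r
import cv2
for n in("scene","top"):
    s=r.snapshot(n); cv2.imwrite(f"pics/{n}0.png",cv2.resize(s["frame"][:,:,::-1],(800,600),interpolation=cv2.INTER_CUBIC))
    print(n,s["fx"],s["fy"],s["cx"],s["cy"],s["R"],s["t"])
print(r.sense()["clock"],r.sense()["orientation"])
E
```

```text
scene 348.1087105090376 348.1087105090376 256.4277292113356 192.07436976254047 [[-0.78072157  0.62487003 -0.00335692]
 [ 0.34450543  0.42593566 -0.83659717]
 [-0.52133467 -0.65430593 -0.54780828]] [ 0.45030161 -0.13736178  1.30984067]
top 466.80855040113136 466.80855040113136 255.812640153731 196.00321428527843 [[-0.01370412 -0.99985369 -0.01023696]
 [-0.9978767   0.01432753 -0.06353598]
 [ 0.06367336  0.00934451 -0.99792704]] [0.02255394 0.55161624 1.46305094]
0.1 [-1.79899624e+02 -7.34283910e-03  1.57610554e+02]
```

View pics/scene0.png

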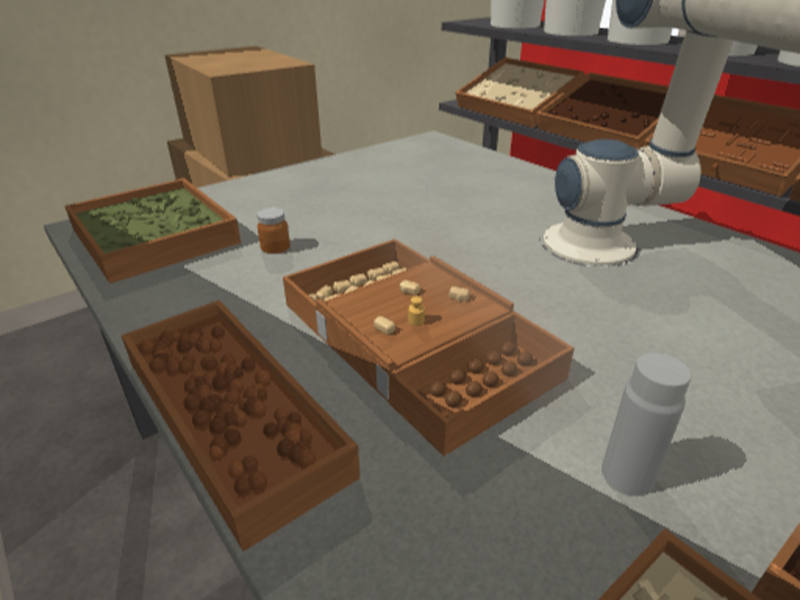

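View pics/top0.png

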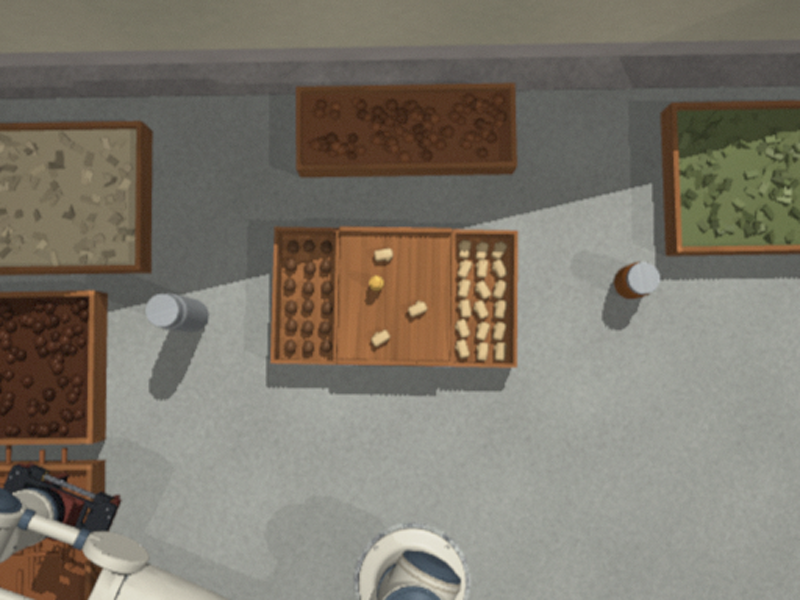

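The root tray is on the right (robot's −y) and the nutmegs are on the left. In the top view the chunks are at about (383,256), (417,310) and (380,339), and the weight is at (376,284). Next I'll convert these to positions.

```bash
cat > h.py <<'E'
import numpy as np,cv2
from station import r
def p2w(s,uv,z):
    R=np.array(s["R"]);t=np.array(s["t"]);d=R.T@np.array([(uv[0]-s["cx"])/s["fx"],(uv[1]-s["cy"])/s["fy"],1]);o=-R.T@t
    return (o+d*(z-o[2])/d[2])[:2]
def w2p(s,X):
    c=np.array(s["R"])@X+np.array(s["t"]);return np.array([s["fx"]*c[0]/c[2]+s["cx"],s["fy"]*c[1]/c[2]+s["cy"]])
def chunks(s,x0=220,x1=286,y0=148,y1=232,z=.079):
    f=s["frame"].astype(int);m=((f[...,2]>105)&(f[...,0]>150)).astype(np.uint8)
    k=np.zeros_like(m);k[y0:y1,x0:x1]=m[y0:y1,x0:x1]
    n,l,st,c=cv2.connectedComponentsWithStats(k)
    out=[]
    for i in range(1,n):
        if st[i,4]>12:
            (a,b),(w,h),an=cv2.minAreaRect(np.argwhere(l==i)[:,::-1].astype(np.float32))
            out.append((c[i].round(1),st[i,4],p2w(s,c[i],z).round(4),(round(w,1),round(h,1),round(an))))
    return out
E
python3 - <<'E'
from h import *
s=r.snapshot("top")
for c in chunks(s):print(*c)
f=s["frame"][140:240,165:340]
cv2.imwrite("pics/z.png",cv2.resize(f[:,:,::-1],(0,0),fx=4.5,fy=4.5,interpolation=cv2.INTER_CUBIC))
print("weight",p2w(s,np.array([376,284])*.64,.11))
# tray outer corners (rim z .066) far-left, far-right, near-right, near-left
for q in[(275,229),(517,231),(517,366),(273,363)]:print(p2w(s,np.array(q)*.64,.066))
E
```

```text
[245.1 162.1] 63 [0.6522 0.0456] (6.0, 10.0, 90)
[267.  196.8] 64 [ 0.545  -0.0196] (6.3, 10.7, 63)
[243.1 215.5] 64 [0.4893 0.0536] (6.1, 10.8, 60)
weight [0.5891701  0.05858502]
[0.7056374  0.25922653]
[ 0.69426271 -0.2191289 ]
[ 0.42876612 -0.21278061]
[0.44106516 0.26389501]
```

View pics/z.png

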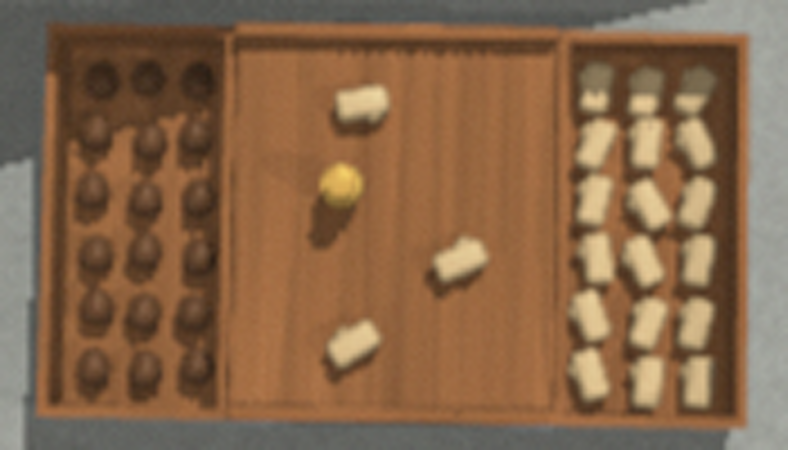

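The picture shows the weight in the third lane at zoom (341,185) and a clear lane for each chunk. I'll push with closed fingers, whose face is 27 mm wide, along the board's −y. The near chunk goes first, farthest from the weight.

```bash
cat >> h.py <<'E'
C=np.array([.5674,.0228]);YAW=-1.4;a=np.radians(YAW);B=np.array([[np.cos(a),-np.sin(a)],[np.sin(a),np.cos(a)]])
ORI=[180,0,90+YAW]
def w(bx,by,z):return [*(C+B@[bx,by]),z]
def b(p):return B.T@(np.array(p)-C)
def push(bx,by,bx2=None,end=-.118,z=.257):
    "start tool axis at by, push to end (finger front = 10 mm further)"
    r.reach(w(bx,by,.37),ORI)
    r.servo_line(w(bx,by,z),speed=.12)
    print("down",r.sense()["contact_force"])
    r.servo_line(w(bx if bx2 is None else bx2,end,z),speed=.08)
    print("end",r.sense()["contact_force"])
    r.servo_line(w(bx if bx2 is None else bx2,end,.37),speed=.2)
E
python3 - <<'E'
from h import *
s=r.snapshot("top")
cs=[b(c[2]) for c in chunks(s)];print(cs)
p=r.sense()["tcp_pos"];r.servo_line([p[0],p[1],.5],speed=.25);r.grab(10)
n=min(cs,key=lambda c:c[0])
r.reach(w(n[0],n[1]+.043,.42),ORI)
push(n[0],n[1]+.043)
q=r.sense();print(q["clock"],q["joints"],q["opening"])
s=r.snapshot("scene");cv2.imwrite("pics/s1.png",cv2.resize(s["frame"][130:300,150:400,::-1],(0,0),fx=3.2,fy=3.2,interpolation=cv2.INTER_CUBIC))
E
```

```text
[array([0.08432249, 0.02466755]), array([-0.02135739, -0.04293462]), array([-0.07902914,  0.02887777])]
down [ 0.0566486  -0.18289929 -0.07723575]
end [0.04985546 0.01366471 0.49282475]
8.65 [-1.48074745e+01 -1.13427604e+01  9.01264808e+01  3.48533984e-03
  1.01302669e+02 -1.34130289e+01] 0.0007589548306100544
```

View pics/s1.png

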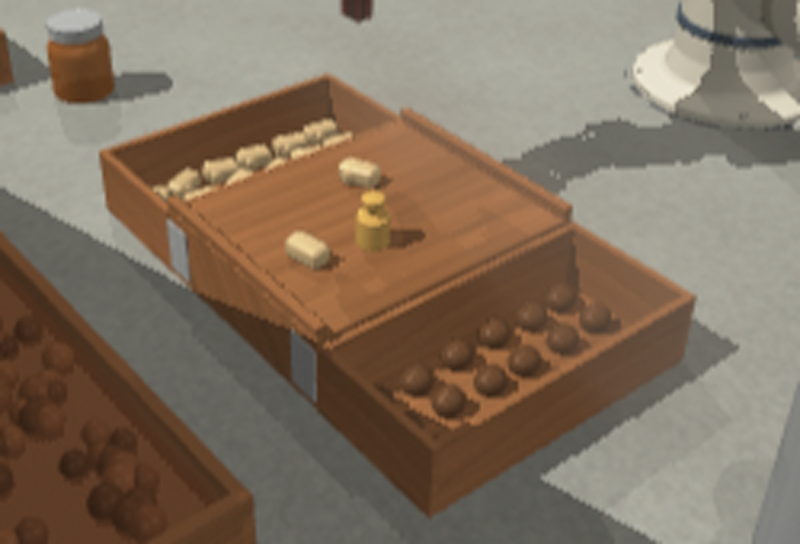

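The near chunk has left the board. The middle chunk (360,172), far chunk (308,250) and weight (373,225) are undisturbed. I'll push the other two now.

```bash
python3 - <<'E'
from h import *
push(-.0214,-.0429+.040)
push(.0843,.0247+.043)
p=r.sense()["tcp_pos"]
r.reach([.40,.30,.5],ORI)
print(r.sense()["clock"])
s=r.snapshot("top");print(chunks(s))
cv2.imwrite("pics/t2.png",cv2.resize(s["frame"][140:240,165:340,::-1],(0,0),fx=4.5,fy=4.5,interpolation=cv2.INTER_CUBIC))
E
```

```text
down [ 0.15177585 -0.11435305  0.10733836]
end [-0.30652086  0.17375458 -0.63559144]
down [ 0.28803993 -1.2333756   0.18845465]
end [ 0.44247323  0.32186271 -0.36957161]
19.5917
[]
```

View pics/t2.png

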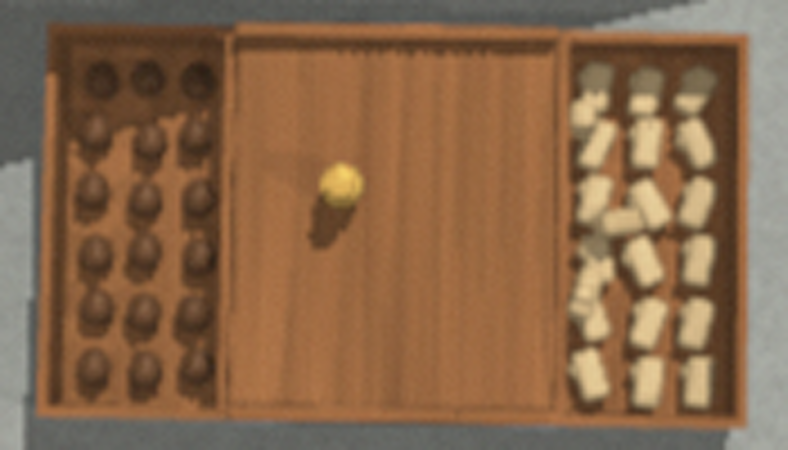

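The board is clear except for the weight, which hasn't moved from (341,185). The root tray now holds three extra chunks, at about (588,110), (620,220) and (588,285).

```bash
python3 -c "
from station import r
r.wait(.5);print(r.hand_in())"
```

```text
the job is handed in; nothing more can be done
None
```

I swept all three root chunks into the root tray and handed the job in at about 20 s; the weight hasn't moved, and the arm stayed clear of the flask and jar, though I didn't re-check those two in the final picture.

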